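# Set the gauge unit's range selector and zero it

## Robot

A 6-joint arm with a two-finger parallel gripper is mounted at the origin on a cart in front of the work surface, level with it; the furniture and walls round the work are solid. World frame = base frame: x ahead of the robot, y to its left, z up, the work surface at z = 0. Lengths are in m, angles in rad, forces in N, time in s.
With the tool pointing down it reaches from about 0.35 to 0.775 m from the base axis. Payload 5.5 kg.
Tool frame: the origin (TCP) lies at the very end of the fingers, on their centre line; the grasp point (between the pads) lies 19 mm behind it; x points along the fingers, y is the direction in which the jaws open and shut, and the axes are right-handed (so a half turn about x gives the same grasp; the last joint's range is limited). The gripper opens to 85 mm and grips with 20 to 120 N. Pads are 22 mm wide; open, the fingers measure 114 mm over their backs; the gripper's body (76 mm by 85 mm) begins 54 mm behind the grasp point. The pads swing forward as they close: fully open they stand 13 mm farther back than shut.
Start: joints at [1.09, 0.313, 0.046, 1.304, 0, 1.431], TCP at [0.192, 0.542, 0.231] pointing down, gripper open.
Joint ranges: [-2.76, 2.76], [-0.86, 1.69], [-1.03, 1.26], [-2.2, 2.34], [-1.47, 1.5], [-3.14, 3.14]. Speed limits (rad/s): [2.57, 2.57, 3.14, 3.14, 3.14, 3.14].

## Interface

Orientations are given as a unit quaternion [w, x, y, z].
In Python, from workcell import readout, cams, env, finder gives the robot as it stands.
- The arm moves only by the tool drive_tool, never from a script. Its argument "moves" is a list that holds one entry, the list of rows, each a list of 7 numbers: the shift along the tool's x, y, z in m, then the turn, a rotation vector about the tool's x, y, z in rad, then the closure in counts, from 0 (fully open) to 255 (shut). A call has exactly 5 rows; each row is the pose to reach, as a shift and turn from the pose measured when the call began, along the tool's axes at that moment; what a row does not reach only later rows make up. A row lasts 1/8 s, in which the tool goes at most 62.5 mm and 10.7 degrees, less where a joint would pass 70% of its speed; a pose out of reach is approached as far as the arm can. A call with a gripper value outside its range is refused whole. The fingers move at their own pace and stop on an object; "squeeze" is the grip in N (left out, the last holds). Time passes only in rows, so rows that repeat a pose let the fingers close, or fill a call up. It gives the time, the measured TCP pose, the force and the opening at its end, in the units of the state.
- readout.get_state(): the state, without advancing time (a new reading comes with each control period).
- cams.read_camera(name): name is "side" or "top"; returns the picture (384x512x3 uint8, blue, green, red); there is no depth.
- cams.camera_params(name): a dict with "mtx" (3x3 intrinsics, pixels), "R" (3x3) and "t" (3): a world point X has camera coordinates R X + t. Camera axes: x right, y down, z forward; pixel columns grow to the right and rows downward; lengths in m; the calibration is good to about 2 mm. A picture is of the moment at which its call begins. camera_params takes no time and is no camera call.
- env.hand_in(): hands the job in, once; it reports no verdict.
Trained networks look in the newest picture that a camera, given by its name, has taken for a name from the list of things; names that differ only in an ending like _2 or _b are one class to them, and where a whole thing is asked for, a point or a joint stands for the part that bears it (a point fixed in the world has none). Each returns a list of dicts, best first, with "conf" (0 to 1); they miss things now and then, are a little off and sometimes report something else, mostly with a low value. They report only what shows in the picture. A call takes as long as a camera call.
- finder.regions_of(camera, name): "pixels" (384x512 bool, what is visible of it) and "point" ([column, row] in pixels, amid what is visible of it).
The state is a dict: "clock": time; "joint_pos": joint angles; "qvel": joint speeds; "tau": joint torques, N m; "tcp_pos": TCP position; "orientation": TCP orientation; "wrist_force": force on the tool from outside, world axes, zero at the start; "ft_torque": the same for the moment, N m; "finger_gap": finger opening in m.
Only numpy, scipy, OpenCV 4.12 (cv2) and the standard library are available. Lean on these libraries where they do the work, as an engineer would, in place of code of your own. Each camera call takes 0.05 s, during which the arm holds its last target.

## Task

Get the gauge unit on the left granite plate ready for measuring: push its range selector round with a fingertip to the fifth of its seven marks (counted clockwise, seen from above, from its anticlockwise end), let it rest in that click, and only then press the zero button fully down and let it come up again. Touch gently and do not pinch or lift anything; leave the unit standing where it is and the measuring things round it undisturbed.

Things in the scene. Friction and masses are not known exactly. Their poses are not given: they have to be found in the camera images.
- gauge_unit: the gauge unit: low grey box with a flat deck, 130 (its x) x 170 (its y) mm, deck 45 mm above the granite, standing loose on rubber feet, 3 kg. Origin at the centre of its underside; its -x side is the front, which roughly faces the robot; z up. A ridge 20 mm deep and 12 mm high runs along the back of the deck (its x 40 to 60 mm). The selector is on the right half of the deck (its -y), the zero button on the left half (its +y).
- selector (a joint): angle of the black selector handle, rad: 0 at the first mark, growing clockwise seen from above, a mark every 0.5236 rad (fifth: 2.094, seventh: 3.142), a stop just outside each end mark. It starts at one of the first three. The pointer points to the unit's -y at the first mark, -x at the fourth, +y at the seventh: its direction in the unit's frame is the angle -pi/2 minus the joint value.
- selector_axis (a point): the selector's upright axis at deck level (45 mm above the granite). The handle is a round skirt, 58 mm across, top 7 mm above the deck, with an upright bar across the axis: 12 mm thick (7 mm over the last 8 mm at the pointer end), from 23 mm behind the axis to 38 mm before it, top 34 mm above the deck. Seven short dark marks lie round it on the deck, 43 mm from the axis.
- pointer_tip (a point): the top of the pointer end of the selector's bar (fine white line on top), 38 mm from the axis, 34 mm above the deck; it turns with the selector. A spring detent holds the selector at every mark: about 0.1 N m (3 N at 33 mm from the axis) to push it out; pushed beyond half-way (0.26 rad) it snaps to the next mark by itself.
- zero_button_top (a point): centre of the top of the black round zero button, 26 mm across, its top 22 mm above the deck when up, in a 42 mm wide metal collar 12 mm high. It moves with the button.
- zero_button (a joint): travel of the zero button, m: 0 up, 0.006 fully down (about 5 N), springs back when released.
- plug_gauge_lying: bystander: plug gauge lying in front of the unit, 22 x 116 x 19 mm; origin at the centre of its underside.
- ball_bearing: bystander: ball bearing lying behind the unit, 42 mm across, 12 mm high; origin at the centre of its underside.
- bush: bystander: bronze flanged bush standing left of the unit, 40 mm across, 36 mm high; origin at the centre of its underside.
- gauge_block: bystander: steel gauge block standing right of the unit, 9 x 35 x 30 mm high; origin at the centre of its underside.
- micrometer_lying: bystander: micrometer lying on the right granite plate, 48 x 125 x 14 mm; origin at the centre of its underside.
- flanged_disc: bystander: turned steel flange on the right granite plate, 66 mm across, 25 mm high; origin at the centre of its underside.

How it is judged:
By the outcome, as a careful person would: the job done as asked, in the order asked, and still so for the second after the job is handed in, with the robot touching nothing.
It also fails if it takes over 58 s, if anything falls off the work surface, if the arm or the gripper's body presses on something with over 40 N, if the wrist force passes 120 N, or if a joint passes its speed limit or range.

## Working session

There is one attempt and no reset: what is moved stays moved. The work goes in short steps, Python scripts to look and compute and a tool call to move; the robot and the scene stay as the last step left them, time stands still between calls to the robot, and variables do not carry over. Pictures are saved under pics/ and viewed, and the job is handed in when it is done.

Besides the shell and the picture viewer there is one more tool, called as name(argument=value, ...), one argument or row to a line, values as JSON. drive_tool: Moves the arm, as the interface text tells. Its arguments: {"type":"object","properties":{"moves":{"type":"array"},"squeeze":{"type":"number"}},"required":["moves"]}

```bash
mkdir -p pics; ls
python3 - <<'E'
from workcell import readout, cams, env, finder
import cv2
s=readout.get_state()
for k,v in s.items(): print(k,v)
for n in("top","side"):
    im=cams.read_camera(n); cv2.imwrite(f"pics/{n}0.png",im)
    p=cams.camera_params(n); print(n,p)
    for o in ["gauge_unit","selector","pointer_tip","selector_axis","zero_button_top","zero_button"]:
        r=finder.regions_of(n,o)
        print(o,[(round(x["conf"],2),[round(float(a),1) for a in x["point"]],int(x["pixels"].sum())) for x in r[:2]])
print(readout.get_state()["clock"])
E
```

```text
pics
clock 0.0
joint_pos [1.09039983e+00 3.13988337e-01 4.49716149e-02 1.30359121e+00
 4.66534337e-06 1.43118787e+00]
qvel [ 0.00038967  0.00156652  0.0007778  -0.00083283 -0.00012219  0.00042851]
tau [-1.11975492e-03 -4.80628932e+01  2.98533565e+01  1.94628682e-02
 -1.93314982e-04  2.47652480e-05]
tcp_pos [0.19195625 0.54147104 0.23041272]
orientation [ 0.69666923  0.11929506  0.69706316 -0.12051399]
wrist_force [-0.24878665  0.02424209  0.14491809]
ft_torque [ 0.03408596  0.02358142 -0.02438522]
finger_gap 0.08572239671800425
top {'mtx': array([[458.10381377,   0.        , 247.9098953 ],
       [  0.        , 458.10381377, 192.97928781],
       [  0.        ,   0.        ,   1.        ]]), 'R': array([[-0.02512198, -0.99946381,  0.02099968],
       [-0.98758782,  0.02155455, -0.15558181],
       [ 0.15504574, -0.02464755, -0.98759977]]), 't': array([0.00908128, 0.51315267, 1.42505621])}
gauge_unit [(0.89, [147.0, 194.8], 2254)]
selector [(0.54, [154.6, 193.9], 289)]
pointer_tip [(0.53, [155.4, 194.0], 272)]
selector_axis [(0.95, [145.4, 194.0], 2353)]
zero_button_top [(0.49, [127.1, 193.5], 38)]
zero_button [(0.44, [123.5, 198.0], 45)]
side {'mtx': array([[378.94578288,   0.        , 263.07800221],
       [  0.        , 378.94578288, 188.04931634],
       [  0.        ,   0.        ,   1.        ]]), 'R': array([[-0.97424846, -0.2246566 , -0.01921859],
       [-0.10678362,  0.53478538, -0.83821349],
       [ 0.19858801, -0.81457597, -0.54500347]]), 't': array([0.47771535, 0.09225982, 1.27767521])}
gauge_unit [(0.72, [227.3, 253.2], 2374)]
selector [(0.8, [234.0, 239.1], 266), (0.37, [223.3, 255.8], 48)]
pointer_tip [(0.53, [234.6, 240.6], 272)]
selector_axis [(0.96, [226.1, 255.5], 2335), (0.26, [194.9, 255.9], 144)]
zero_button_top [(0.58, [229.7, 252.3], 2399), (0.39, [223.2, 256.4], 83)]
zero_button [(0.58, [223.0, 255.2], 79)]
0.7
```

Run:
```python
import cv2
a=cv2.imread("pics/top0.png");b=cv2.imread("pics/side0.png")
cv2.imwrite("pics/t0c.png",cv2.resize(a[140:250,80:230],None,fx=5,fy=5,interpolation=cv2.INTER_CUBIC))
cv2.imwrite("pics/s0c.png",cv2.resize(b[190:310,150:300],None,fx=5,fy=5,interpolation=cv2.INTER_CUBIC))
```

```text
(no output)
```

View pics/top0.png

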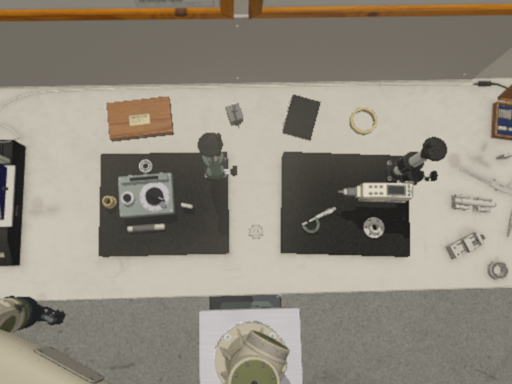

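View pics/side0.png

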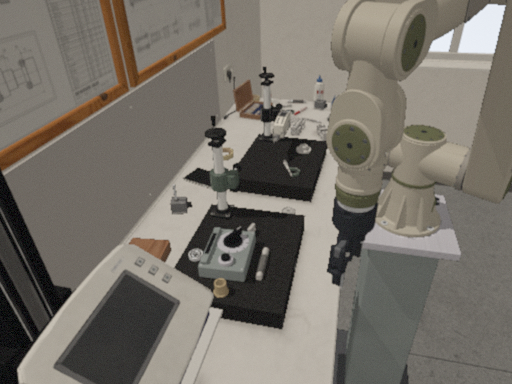

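```bash
sleep 0
```

```text
(no output)
```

View pics/t0c.png

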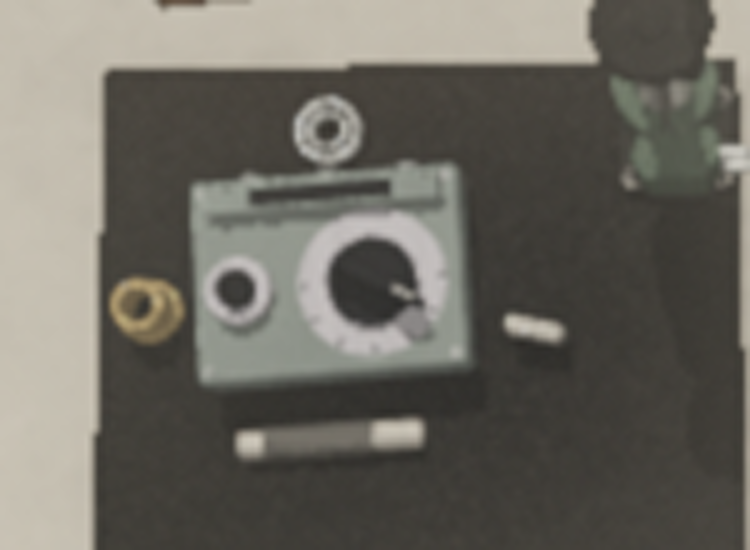

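View pics/s0c.png

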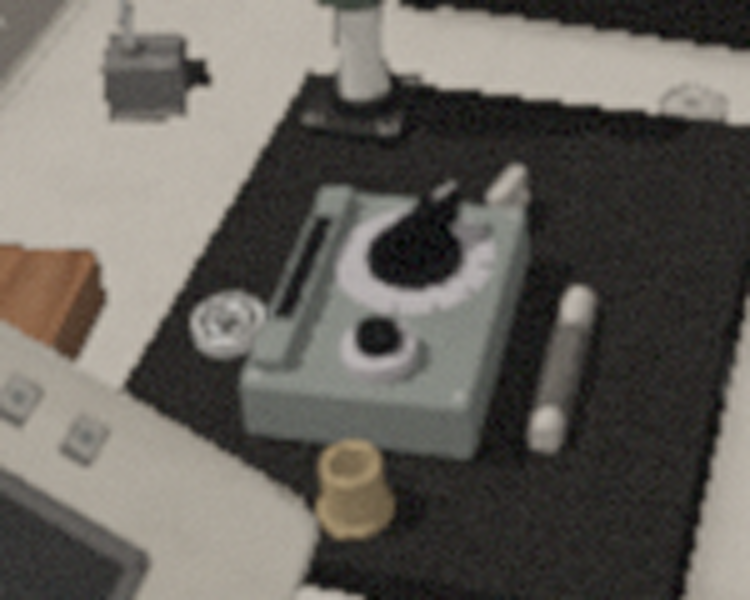

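Run:
```python
import cv2
a=cv2.imread("pics/top0.png");b=cv2.imread("pics/side0.png")
def crop(im,x0,y0,w,h,f,n):
    c=cv2.resize(im[y0:y0+h,x0:x0+w],None,fx=f,fy=f,interpolation=cv2.INTER_CUBIC)
    c=cv2.convertScaleAbs(c,alpha=1.5,beta=10)
    for i in range(0,w,10):
        cv2.line(c,(int((i+.5)*f),0),(int((i+.5)*f),6),(0,0,255),1); cv2.putText(c,str(x0+i),(int((i+.5)*f)-10,18),0,.4,(0,0,255),1)
    for i in range(0,h,10):
        cv2.line(c,(0,int((i+.5)*f)),(6,int((i+.5)*f)),(0,0,255),1); cv2.putText(c,str(y0+i),(8,int((i+.5)*f)+4),0,.4,(0,0,255),1)
    cv2.imwrite(n,c)
crop(a,112,165,70,55,11,"pics/t0d.png")
crop(b,195,220,66,66,9,"pics/s0d.png")
```

```text
(no output)
```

View pics/t0d.png

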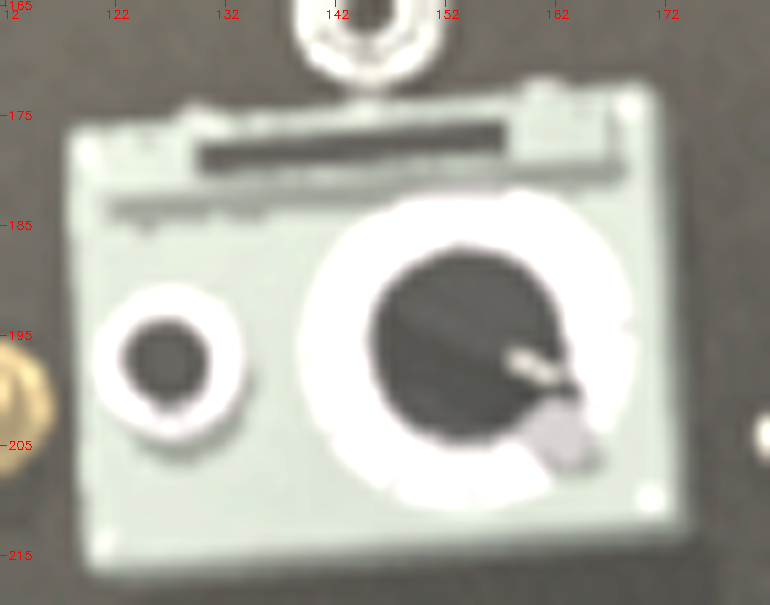

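View pics/s0d.png

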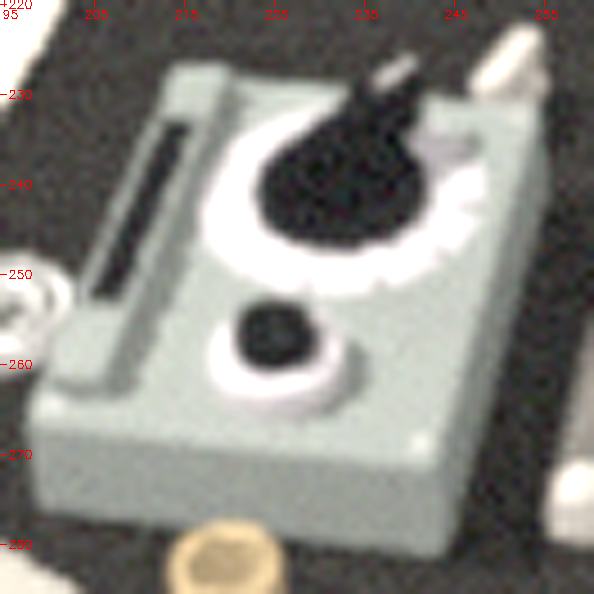

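```bash
cat > h.py <<'E'
import numpy as np
from workcell import cams
P={n:cams.camera_params(n) for n in("top","side")}
def proj(n,X):
    p=P[n]; c=np.asarray(X)@p["R"].T+p["t"]; u=c@p["mtx"].T; return u[...,:2]/u[...,2:]
def ray(n,uv):
    p=P[n]; d=p["R"].T@np.linalg.solve(p["mtx"],[uv[0],uv[1],1]); return -p["R"].T@p["t"],d
def onz(n,uv,z):
    c,d=ray(n,uv); return c+d*(z-c[2])/d[2]
def tri(a,b):
    A=[];y=[]
    for n,uv in(("top",a),("side",b)):
        c,d=ray(n,uv); d/=np.linalg.norm(d); M=np.eye(3)-np.outer(d,d); A.append(M); y.append(M@c)
    return np.linalg.lstsq(np.vstack(A),np.hstack(y),rcond=None)[0]
E
cat > fit.py <<'E'
from h import *
from scipy.optimize import least_squares
obs=[("top","FL",(119.3,216)),("top","FR",(173.6,212)),("top","BLr",(117.8,176.8)),("top","BRr",(170.8,173)),
("side","FL",(243,270)),("side","FR",(254.3,232)),("side","FLb",(243.5,280.5)),("side","BLb",(199.5,275.5)),("side","BL",(198.5,267.5)),
("top","B",(126.7,197.3)),("side","B",(225.2,256)),("top","A",(154.2,195.9)),("side","A",(232.3,241)),("top","T",(162,199)),("side","T",(240.3,226.5))]
def pts(p):
    x,y,z,yaw,bx,by,ax,ay,th=p
    h=dict(FL=(-.065,.085,.045),FR=(-.065,-.085,.045),BLr=(.06,.085,.05),BRr=(.06,-.085,.05),BL=(.065,.085,.045),FLb=(-.065,.085,.003),BLb=(.065,.085,.003),
     B=(bx,by,.067),A=(ax,ay,.045))
    a=-np.pi/2-th; h["T"]=(ax+.036*np.cos(a),ay+.036*np.sin(a),.079)
    c,s=np.cos(yaw),np.sin(yaw);R=np.array([[c,-s,0],[s,c,0],[0,0,1]])
    return {k:R@np.array(v)+[x,y,z] for k,v in h.items()}
def f(p):
    q=pts(p); return np.concatenate([proj(n,q[k])-uv for n,k,uv in obs])
if __name__=="__main__":
    r=least_squares(f,[.5,.3,.04,0,0,.05,0,-.04,.8],loss="soft_l1")
    print(np.round(r.x,4)); e=f(r.x).reshape(-1,2)
    for o,ee in zip(obs,e): print(o[0],o[1],np.round(ee,1))
    for k,v in pts(r.x).items(): print(k,np.round(v,4))
    for k,a,b in (("B",(126.7,197.3),(225.2,256)),("T",(162,199),(240.3,226.5)),("FL",(119.3,216),(243,270))): print(k,tri(a,b))
    print("cam",[-P[n]["R"].T@P[n]["t"] for n in P])
E
python3 fit.py
```

```text
[ 5.185e-01  3.215e-01  4.000e-04  5.390e-02 -9.600e-03  5.710e-02
 -7.100e-03 -2.620e-02  5.644e-01]
top FL [ 0.1 -0.3]
top FR [ 0.  -0.4]
top BLr [-0.2 -0.4]
top BRr [ 0.5 -0.5]
side FL [1.  0.9]
side FR [ 1.6 -1.3]
side FLb [1.2 1.4]
side BLb [-0.4  1. ]
side BL [-1.1 -1.9]
top B [-0.7 -0.7]
side B [ 0.7 -0.5]
top A [-0.2 -1. ]
side A [0.5 0.5]
top T [ 0.2 -0.4]
side T [0.6 0.1]
FL [0.449  0.4028 0.0454]
FR [0.4582 0.2331 0.0454]
BLr [0.5738 0.4096 0.0504]
BRr [0.583  0.2398 0.0504]
BL [0.5788 0.4098 0.0454]
FLb [0.449  0.4028 0.0034]
BLb [0.5788 0.4098 0.0034]
B [0.5059 0.3779 0.0674]
A [0.5128 0.2949 0.0454]
T [0.4952 0.2635 0.0794]
B [0.50622958 0.37702182 0.06406107]
T [0.49529724 0.2643279  0.08014013]
FL [0.4495902  0.40284989 0.04826445]
cam [array([0.28606257, 0.03313978, 1.4870317 ]), array([0.2215343 , 1.09874622, 0.78285187])]
```

Run:
```python
from h import *
from workcell import readout
from scipy.spatial.transform import Rotation as Ro
s=readout.get_state(); q=s["orientation"]; R=Ro.from_quat([q[1],q[2],q[3],q[0]]).as_matrix(); print(np.round(R,3))
print("z yaw",np.degrees(np.arctan2(R[1,2],R[0,2])), s["tcp_pos"])
for uv,z in (((222,175),.02),((213,178),.0),((210,143),.25),((237,171),.1),((187,206),.03)): print(uv,np.round(onz("top",uv,z),3))
```

```text
[[ 0.     0.334  0.942]
 [ 0.     0.942 -0.334]
 [-1.     0.     0.   ]]
z yaw -19.52618504005092 [0.19222231 0.54197891 0.23136881]
(222, 175) [0.578 0.079 0.02 ]
(213, 178) [0.572 0.11  0.   ]
(210, 143) [0.623 0.104 0.25 ]
(237, 171) [0.573 0.03  0.1  ]
(187, 206) [0.477 0.193 0.03 ]
```

drive_tool(
  moves=[
    [[0, 0, 0, 0, 0, 0, 255], [0, 0, 0, 0, 0, 0, 255], [0, 0, 0, 0, 0, 0, 255], [0, 0, 0, 0, 0, 0, 255], [0, 0, 0, 0, 0, 0, 255]],
  ],
  squeeze=20,
)

```text
clock: 1.32
tcp_pos: [0.1922, 0.542, 0.2314]
orientation: [0.697, 0.12, 0.697, -0.12]
wrist_force: [-0.8, -0.4, -0.0]
finger_gap: -0.0002
```

drive_tool(
  moves=[
    [[0, -0.02, 0.049, 0.03, 0, 0, 255], [0, -0.04, 0.098, 0.05, 0, 0, 255], [0.01, -0.06, 0.147, 0.08, 0, 0, 255], [0.02, -0.08, 0.196, 0.1, 0, 0, 255], [0.03, -0.1, 0.245, 0.13, 0, 0, 255]],
  ],
)

```text
clock: 1.95
tcp_pos: [0.3909, 0.3647, 0.2012]
orientation: [0.688, 0.165, 0.687, -0.165]
wrist_force: [-0.4, 1.4, 0.0]
finger_gap: -0.0002
```

```bash
cat > rel.py <<'E'
from h import *
import sys
from workcell import readout
from scipy.spatial.transform import Rotation as Ro
s=readout.get_state(); q=s["orientation"]; R=Ro.from_quat([q[1],q[2],q[3],q[0]]).as_matrix()
yaw=np.degrees(np.arctan2(R[1,2],R[0,2]))
a=[float(v) for v in sys.argv[1:]]
if len(a)==4:
    print("shift",np.round(R.T@(np.array(a[:3])-s["tcp_pos"]),4),"rx",round(float(np.radians(yaw-a[3])),3))
print(s["clock"],s["tcp_pos"],"yaw",yaw,"F",s["wrist_force"],"tau",s["ft_torque"],"j6",s["joint_pos"][5])
E
python3 rel.py .522 .247 .13 -27
```

```text
shift [ 0.0713 -0.0454  0.1702] rx -0.0
1.95 [0.39090435 0.36469828 0.20124384] yaw -27.018370636930296 F [-0.41664683  1.42284147  0.03861867] tau [ 0.02572021 -0.0360591   0.00067203] j6 1.0719988002163632
```

drive_tool(
  moves=[
    [[0, -0.015, 0.055, 0, 0, 0, 255], [0.01, -0.03, 0.11, 0, 0, 0, 255], [0.03, -0.0454, 0.1702, 0, 0, 0, 255], [0.06, -0.0454, 0.1702, 0, 0, 0, 255], [0.071, -0.0454, 0.1702, 0, 0, 0, 255]],
  ],
)

```text
clock: 2.58
tcp_pos: [0.5212, 0.2457, 0.1283]
orientation: [0.686, 0.165, 0.688, -0.166]
wrist_force: [0.1, -0.5, -0.2]
finger_gap: -0.0
```

```bash
cat > look.py <<'E'
from h import *
import sys,cv2
n=sys.argv[1]
def crop(im,x0,y0,w,h,f,nn):
    c=cv2.resize(im[y0:y0+h,x0:x0+w],None,fx=f,fy=f,interpolation=cv2.INTER_CUBIC)
    c=cv2.convertScaleAbs(c,alpha=1.5,beta=10)
    for i in range(0,w,10):
        cv2.line(c,(int((i+.5)*f),0),(int((i+.5)*f),6),(0,0,255),1); cv2.putText(c,str(x0+i),(int((i+.5)*f)-10,18),0,.4,(0,0,255),1)
    for i in range(0,h,10):
        cv2.line(c,(0,int((i+.5)*f)),(6,int((i+.5)*f)),(0,0,255),1); cv2.putText(c,str(y0+i),(8,int((i+.5)*f)+4),0,.4,(0,0,255),1)
    cv2.imwrite(nn,c)
for k,a in(("top",(100,150,100,75,8)),("side",(190,190,90,100,6))):
    if len(sys.argv)>2 and sys.argv[2]!=k: continue
    im=cams.read_camera(k); cv2.imwrite(f"pics/{k}_{n}_raw.png",im); crop(im,*a,f"pics/{k}_{n}.png")
E
python3 look.py a; python3 rel.py
```

```text
2.675 [0.52058494 0.24690769 0.12907949] yaw -26.99564322214891 F [-0.19478763  0.55115736  0.61340231] tau [-0.00314596  0.01860946  0.04861813] j6 0.7744665327448408
```

View pics/side_a.png

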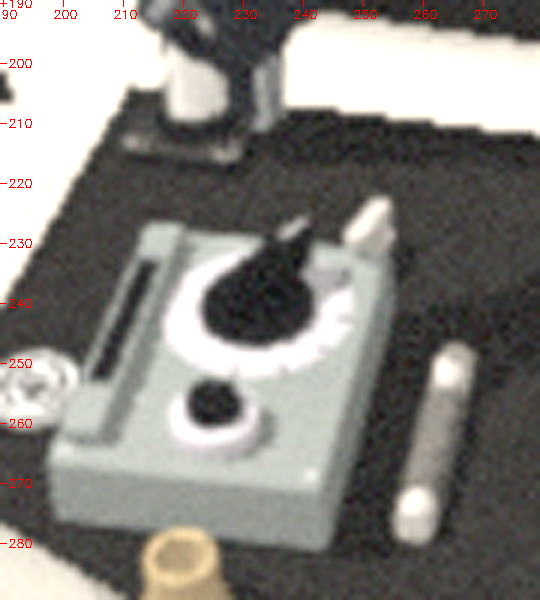

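View pics/top_a.png

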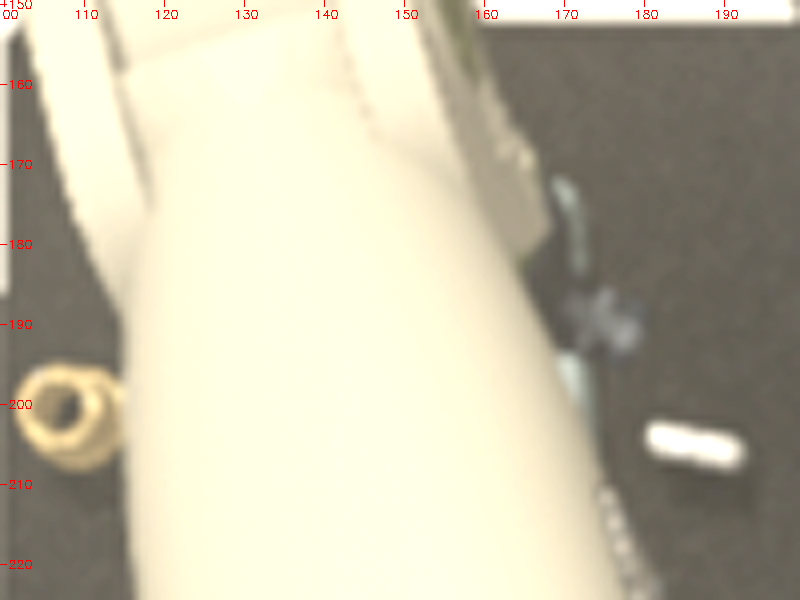

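drive_tool(
  moves=[
    [[0.02, 0, 0, 0, 0, 0, 255], [0.04, 0, 0, 0, 0, 0, 255], [0.055, 0, 0, 0, 0, 0, 255], [0.063, 0, 0, 0, 0, 0, 255], [0.068, 0, 0, 0, 0, 0, 255]],
  ],
)

```text
clock: 3.3
tcp_pos: [0.5206, 0.2473, 0.0613]
orientation: [0.687, 0.165, 0.688, -0.165]
wrist_force: [-0.0, 0.2, 0.3]
finger_gap: -0.0002
```

```bash
python3 look.py b side; python3 rel.py; python3 -c "
from h import *
print(proj('side',np.array([[.5206,.247,.061],[.5206,.247,.13]])))"
```

```text
3.35 [0.52034608 0.24708276 0.06072575] yaw -26.975485514963772 F [ 0.22320232 -0.56317783 -0.44932754] tau [ 0.01579629 -0.00697975 -0.0175962 ] j6 0.7745278509198901
[[234.6092081  226.92471553]
 [233.19074463 208.48026734]]
```

View pics/side_b.png

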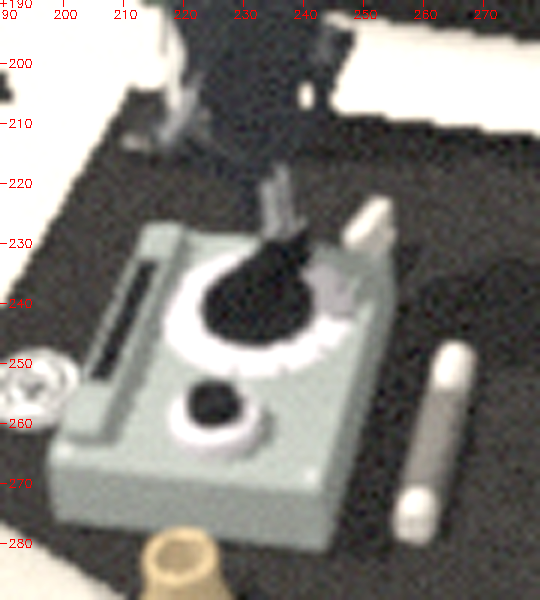

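drive_tool(
  moves=[
    [[0, 0, -0.004, 0, 0, 0, 255], [0, 0, -0.007, 0, 0, 0, 255], [0, 0, -0.009, 0, 0, 0, 255], [0, 0, -0.01, 0, 0, 0, 255], [0, 0, -0.011, 0, 0, 0, 255]],
  ],
)

```text
clock: 3.98
tcp_pos: [0.5106, 0.252, 0.0609]
orientation: [0.687, 0.165, 0.688, -0.165]
wrist_force: [1.0, -0.5, 0.6]
finger_gap: 0.0
```

```bash
cat > arc.py <<'E'
from h import *
import sys
from workcell import readout
from scipy.spatial.transform import Rotation as Ro
A=np.array([.5128,.2949])
s=readout.get_state(); q=s["orientation"]; R=Ro.from_quat([q[1],q[2],q[3],q[0]]).as_matrix()
v=R.T@np.array([*(s["tcp_pos"][:2]-A),0]); 
yaw=np.arctan2(R[1,2],R[0,2])
print("v",v,"bar angle if flush",-np.pi/2-(yaw-np.pi/2-.0539) ,"F",s["wrist_force"],"tcp",s["tcp_pos"],"clock",s["clock"])
tgt=np.array([0,-.0394,.017])
for al in np.array([float(a) for a in sys.argv[1:]]):
    c,sn=np.cos(al),np.sin(al)
    Rx=np.array([[1,0,0],[0,c,-sn],[0,sn,c]])
    sh=Rx@tgt-v; print(al,np.round(sh[1:],4))
E
python3 arc.py .1 .2 .3 .4 .5
```

```text
v [ 1.56739446e-05 -3.91697681e-02  1.75170604e-02] bar angle if flush 0.5248031375887683 F [ 1.0175166  -0.45968032  0.58050499] tcp [0.51063953 0.25204617 0.06085493] clock 3.975
0.1 [-0.0017 -0.0045]
0.2 [-0.0028 -0.0087]
0.3 [-0.0035 -0.0129]
0.4 [-0.0037 -0.0172]
0.5 [-0.0036 -0.0215]
```

drive_tool(
  moves=[
    [[0, -0.0017, -0.0045, 0.1, 0, 0, 255], [0, -0.0028, -0.0087, 0.2, 0, 0, 255], [0, -0.0035, -0.0129, 0.3, 0, 0, 255], [0, -0.0037, -0.0172, 0.4, 0, 0, 255], [0, -0.0036, -0.0215, 0.5, 0, 0, 255]],
  ],
)

```text
clock: 4.6
tcp_pos: [0.4898, 0.2586, 0.0609]
orientation: [0.624, 0.331, 0.625, -0.331]
wrist_force: [-0.1, 0.3, -0.4]
finger_gap: -0.0004
```

```bash
python3 look.py c side; python3 arc.py .1 .2 .3 .4 .5
```

```text
v [ 6.47415212e-05 -3.97365252e-02  1.66844400e-02] bar angle if flush 1.0307104643037297 F [-0.1438881   0.01189218 -1.38005502] tcp [0.48920741 0.25883401 0.06090421] clock 4.65
0.1 [-0.0012 -0.0037]
0.2 [-0.0023 -0.0079]
0.3 [-0.0029 -0.0121]
0.4 [-0.0032 -0.0164]
0.5 [-0.003  -0.0207]
```

View pics/side_c.png

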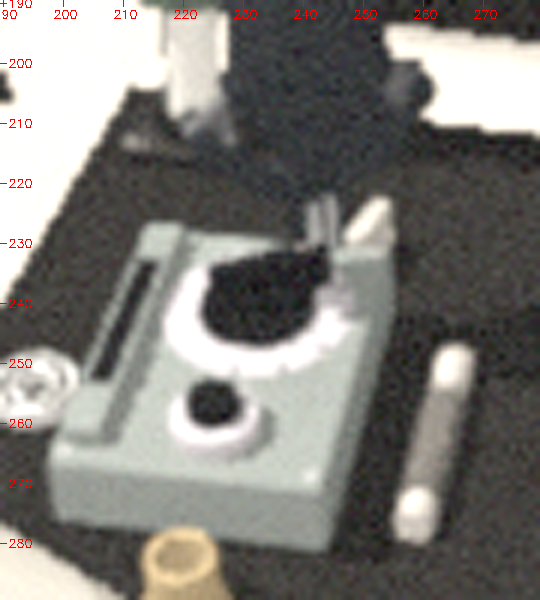

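drive_tool(
  moves=[
    [[0, -0.0012, -0.0037, 0.1, 0, 0, 255], [0, -0.0023, -0.0079, 0.2, 0, 0, 255], [0, -0.0029, -0.0121, 0.3, 0, 0, 255], [0, -0.0032, -0.0164, 0.4, 0, 0, 255], [0, -0.003, -0.0207, 0.5, 0, 0, 255]],
  ],
)

```text
clock: 5.28
tcp_pos: [0.4752, 0.2743, 0.0609]
orientation: [0.522, 0.476, 0.523, -0.477]
wrist_force: [0.2, -0.1, -0.7]
finger_gap: 0.0001
```

```bash
python3 look.py d side; python3 arc.py .1 .2 .3 .4 .45; python3 -c "
from h import *
for k in range(7):
    a=-np.pi/2-k*np.pi/6+.0539
    print(k+1,np.round(proj('side',[.5128+.038*np.cos(a),.2949+.038*np.sin(a),.079]),1))"
```

```text
v [ 9.90646156e-05 -3.95444940e-02  1.67427811e-02] bar angle if flush 1.5352064745435663 F [-0.50786783 -0.66164694  0.31115424] tcp [0.47490993 0.27469009 0.06094723] clock 5.325
0.1 [-0.0014 -0.0038]
0.2 [-0.0024 -0.0079]
0.3 [-0.0031 -0.0121]
0.4 [-0.0034 -0.0164]
0.45 [-0.0033 -0.0186]
1 [235.1 224.5]
2 [241.  226.2]
3 [244.6 229.6]
4 [244.9 233.9]
5 [241.8 238. ]
6 [235.9 240.7]
7 [228.9 241.2]
```

View pics/side_d.png

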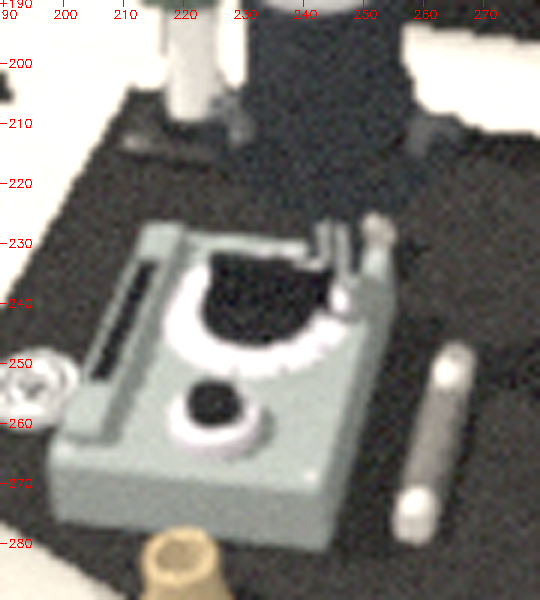

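drive_tool(
  moves=[
    [[0, -0.0014, -0.0038, 0.1, 0, 0, 255], [0, -0.0024, -0.0079, 0.2, 0, 0, 255], [0, -0.0031, -0.0121, 0.3, 0, 0, 255], [0, -0.0034, -0.0164, 0.4, 0, 0, 255], [0, -0.0034, -0.0175, 0.43, 0, 0, 255]],
  ],
)

```text
clock: 5.95
tcp_pos: [0.4701, 0.2919, 0.061]
orientation: [-0.408, -0.576, -0.409, 0.578]
wrist_force: [0.6, -0.0, -0.5]
finger_gap: -0.0001
```

```bash
python3 look.py e side; python3 arc.py 0
```

```text
v [ 0.00011164 -0.0392859   0.01707831] bar angle if flush 1.9644601637489525 F [-0.64132419 -0.0966751  -0.12445971] tcp [0.47006819 0.29189064 0.06094812] clock 6.0
0.0 [-0.0001 -0.0001]
```

View pics/side_e.png

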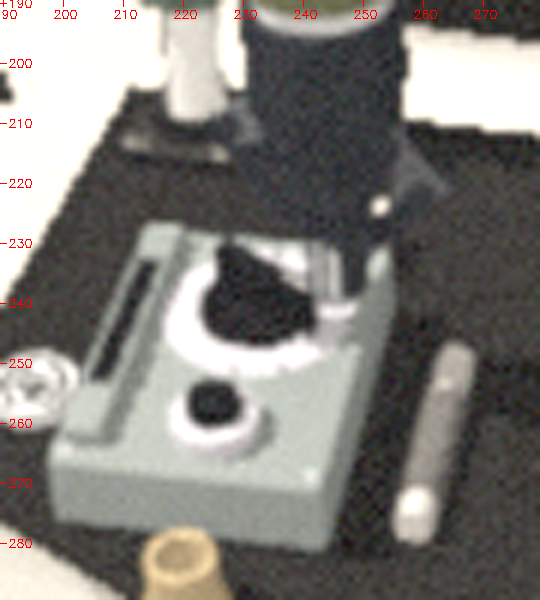

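drive_tool(
  moves=[
    [[0, 0, 0.005, 0, 0, 0, 255], [0, 0, 0.012, 0, 0, 0, 255], [-0.03, 0, 0.012, 0, 0, 0, 255], [-0.06, 0, 0.012, 0, 0, 0, 255], [-0.07, 0, 0.012, 0, 0, 0, 255]],
  ],
)

```text
clock: 6.62
tcp_pos: [0.4672, 0.2806, 0.1328]
orientation: [0.408, 0.578, 0.409, -0.577]
wrist_force: [0.7, 0.3, -0.8]
finger_gap: -0.0
```

```bash
python3 look.py f side; python3 rel.py .506 .3775 .1 -80
```

```text
shift [ 0.0333  0.0042 -0.1041] rx -0.514
6.675 [0.46733068 0.2806953  0.13313661] yaw -109.45859405983732 F [-0.08173424 -0.10211805  0.32383702] tau [ 0.02675567 -0.03094403 -0.03548738] j6 2.303405073040839
```

View pics/side_f.png

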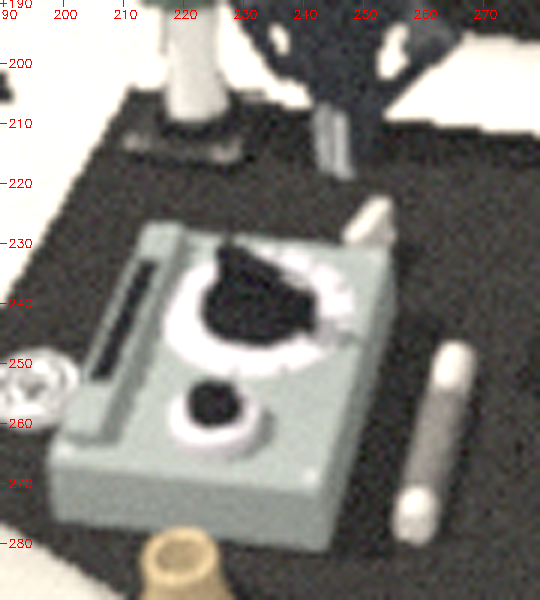

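```bash
python3 rel.py .27 .48 .2 -80; python3 -c "
from h import *
for k in range(7):
    a=-np.pi/2-k*np.pi/6+.0539
    print(k+1,np.round(proj('side',[.5128-.023*np.cos(a),.2949-.023*np.sin(a),.079]),1))"
```

```text
shift [-0.0667 -0.2524 -0.1223] rx -0.514
6.675 [0.46733068 0.2806953  0.13313661] yaw -109.45859405983732 F [-0.08173424 -0.10211805  0.32383702] tau [ 0.02675567 -0.03094403 -0.03548738] j6 2.303405073040839
1 [230.2 237.8]
2 [226.5 236.7]
3 [224.4 234.5]
4 [224.4 231.9]
5 [226.4 229.5]
6 [229.9 228. ]
7 [234.  227.7]
```

drive_tool(
  moves=[
    [[-0.015, -0.05, -0.02, -0.1, 0, 0, 255], [-0.03, -0.1, -0.045, -0.2, 0, 0, 255], [-0.045, -0.15, -0.07, -0.3, 0, 0, 255], [-0.06, -0.2, -0.095, -0.4, 0, 0, 255], [-0.067, -0.25, -0.12, -0.5, 0, 0, 255]],
  ],
)

```text
clock: 7.3
tcp_pos: [0.2702, 0.4779, 0.2]
orientation: [0.539, 0.458, 0.539, -0.457]
wrist_force: [0.4, 0.0, 0.1]
finger_gap: 0.0003
```

```bash
python3 look.py g ; python3 rel.py .506 .3775 .1 -80; python3 -c "
from h import *
for k in range(7):
    a=-np.pi/2-k*np.pi/6+.0539
    print(k+1,np.round(proj('top',[.5128+.038*np.cos(a),.2949+.038*np.sin(a),.079]),1))"
```

```text
shift [0.0995 0.2176 0.1412] rx -0.006
7.4 [0.26783894 0.47989591 0.19991636] yaw -80.33735294949057 F [ 0.01863941  0.10485663 -0.67884299] tau [-0.02322307  0.00904614 -0.0431937 ] j6 2.3167541055440415
1 [164.4 192.3]
2 [163.  198.5]
3 [158.8 203.3]
4 [152.7 205.4]
5 [146.4 204.2]
6 [141.7 200.1]
7 [139.8 194.1]
```

View pics/top_g.png

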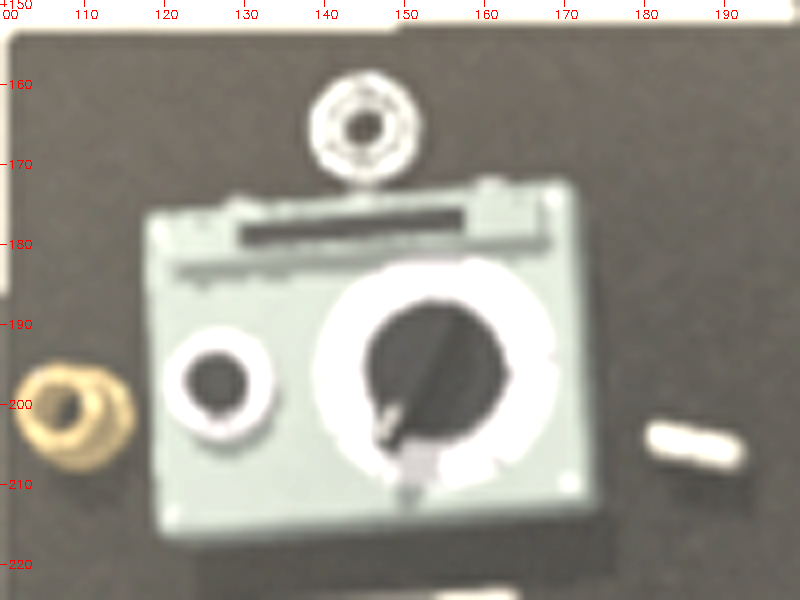

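View pics/side_g.png

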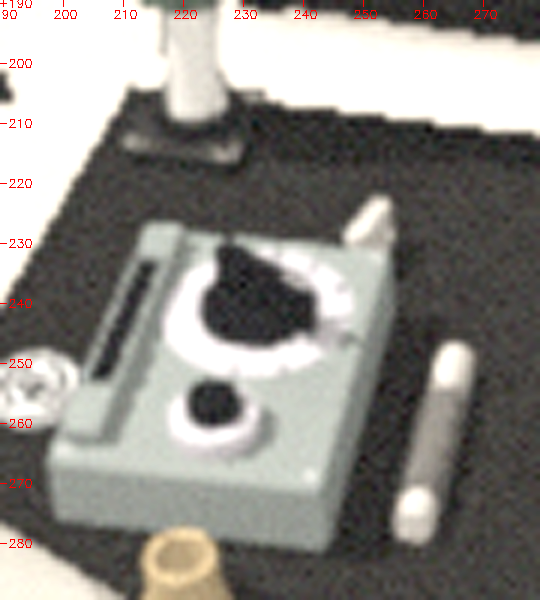

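drive_tool(
  moves=[
    [[0, 0.043, 0.028, 0, 0, 0, 255], [0, 0.087, 0.056, 0, 0, 0, 255], [0.01, 0.13, 0.085, 0, 0, 0, 255], [0.03, 0.174, 0.113, 0, 0, 0, 255], [0.06, 0.2176, 0.1412, 0, 0, 0, 255]],
  ],
)

```text
clock: 8.02
tcp_pos: [0.5082, 0.3757, 0.1385]
orientation: [0.54, 0.457, 0.541, -0.456]
wrist_force: [0.7, 0.8, 0.0]
finger_gap: -0.0001
```

```bash
python3 rel.py .506 .3775 .08 -80
```

```text
shift [ 0.0585 -0.0019 -0.002 ] rx -0.007
8.025 [0.50815862 0.37572934 0.13848814] yaw -80.39788516904211 F [0.72992615 0.81513943 0.01018874] tau [ 0.0760819   0.01171215 -0.00570802] j6 1.9118770836567458
```

drive_tool(
  moves=[
    [[0.02, -0.002, -0.002, 0, 0, 0, 255], [0.04, -0.002, -0.002, 0, 0, 0, 255], [0.055, -0.002, -0.002, 0, 0, 0, 255], [0.0585, -0.002, -0.002, 0, 0, 0, 255], [0.0585, -0.002, -0.002, 0, 0, 0, 255]],
  ],
)

```text
clock: 8.65
tcp_pos: [0.5058, 0.3775, 0.08]
orientation: [0.54, 0.457, 0.541, -0.456]
wrist_force: [-0.1, -0.7, -0.6]
finger_gap: 0.0
```

```bash
python3 look.py h side; python3 rel.py .506 .3775 .08 -80
```

```text
shift [ 0.0006 -0.0002  0.0002] rx -0.007
8.7 [0.50611433 0.37776388 0.08060351] yaw -80.38383009898043 F [-0.30369424  0.36628577  0.55222159] tau [-0.03019033  0.01936576 -0.08393999] j6 1.916103089285427
```

View pics/side_h.png

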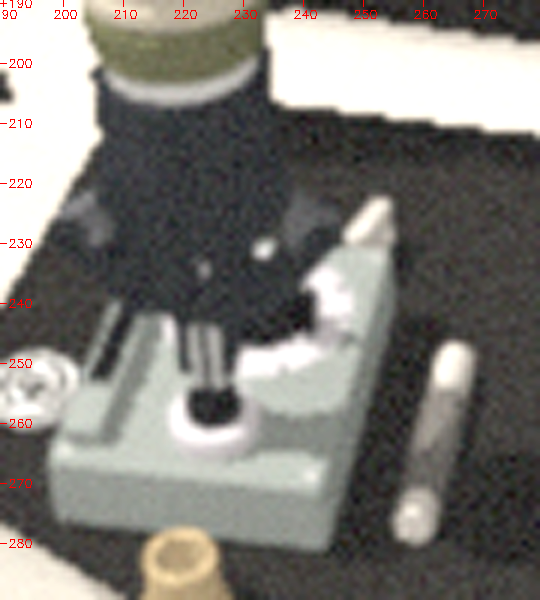

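drive_tool(
  moves=[
    [[0.008, 0, 0, 0, 0, 0, 255], [0.012, 0, 0, 0, 0, 0, 255], [0.014, 0, 0, 0, 0, 0, 255], [0.016, 0, 0, 0, 0, 0, 255], [0.017, 0, 0, 0, 0, 0, 255]],
  ],
)

```text
clock: 9.32
tcp_pos: [0.5059, 0.3778, 0.0638]
orientation: [0.54, 0.457, 0.541, -0.455]
wrist_force: [-2.2, -0.2, 3.2]
finger_gap: -0.0002
```

drive_tool(
  moves=[
    [[0.0005, 0, 0, 0, 0, 0, 255], [0.001, 0, 0, 0, 0, 0, 255], [0.0015, 0, 0, 0, 0, 0, 255], [0.002, 0, 0, 0, 0, 0, 255], [0.002, 0, 0, 0, 0, 0, 255]],
  ],
)

```text
clock: 9.95
tcp_pos: [0.5059, 0.3778, 0.0618]
orientation: [0.54, 0.457, 0.541, -0.455]
wrist_force: [-2.1, -1.3, 4.7]
finger_gap: -0.0004
```

drive_tool(
  moves=[
    [[0.0005, 0, 0, 0, 0, 0, 255], [0.001, 0, 0, 0, 0, 0, 255], [0.0015, 0, 0, 0, 0, 0, 255], [0.0015, 0, 0, 0, 0, 0, 255], [0.0015, 0, 0, 0, 0, 0, 255]],
  ],
)

```text
clock: 10.58
tcp_pos: [0.5059, 0.3778, 0.061]
orientation: [0.54, 0.457, 0.541, -0.455]
wrist_force: [-4.2, -1.0, 8.3]
finger_gap: 0.0002
```

drive_tool(
  moves=[
    [[0.0008, 0, 0, 0, 0, 0, 255], [0.0012, 0, 0, 0, 0, 0, 255], [0.0014, 0, 0, 0, 0, 0, 255], [0.0014, 0, 0, 0, 0, 0, 255], [0.0014, 0, 0, 0, 0, 0, 255]],
  ],
)

```text
clock: 11.2
tcp_pos: [0.506, 0.3779, 0.0609]
orientation: [0.54, 0.458, 0.54, -0.455]
wrist_force: [-5.1, -1.8, 12.5]
finger_gap: 0.0002
```

Hard stop reached (the z reading holds at 0.061 while the force rises). Release straight up and withdraw.

drive_tool(
  moves=[
    [[-0.003, 0, 0, 0, 0, 0, 255], [-0.008, 0, 0, 0, 0, 0, 255], [-0.02, 0, 0, 0, 0, 0, 255], [-0.05, 0, 0, 0, 0, 0, 255], [-0.08, 0, 0, 0, 0, 0, 255]],
  ],
)

```text
clock: 11.82
tcp_pos: [0.506, 0.3776, 0.1417]
orientation: [0.54, 0.458, 0.54, -0.455]
wrist_force: [-0.0, -0.1, -0.1]
finger_gap: 0.0002
```

```bash
python3 rel.py .27 .48 .2 -80
```

```text
shift [-0.0583 -0.2154 -0.1406] rx -0.007
11.825 [0.50596699 0.37758944 0.14173698] yaw -80.37637368353052 F [-0.04159323 -0.06089696 -0.05606741] tau [0.03521392 0.01395317 0.00648902] j6 1.9158816256891966
```

drive_tool(
  moves=[
    [[-0.02, -0.043, -0.028, 0, 0, 0, 255], [-0.04, -0.086, -0.056, 0, 0, 0, 255], [-0.05, -0.13, -0.084, 0, 0, 0, 255], [-0.058, -0.172, -0.112, 0, 0, 0, 255], [-0.058, -0.215, -0.14, 0, 0, 0, 255]],
  ],
)

```text
clock: 12.45
tcp_pos: [0.2696, 0.4807, 0.2011]
orientation: [0.54, 0.459, 0.54, -0.454]
wrist_force: [-0.3, 0.6, -0.9]
finger_gap: -0.0003
```

```bash
python3 look.py i; python3 -c "
import cv2,numpy as np
for n in('top','side'):
    a=cv2.imread(f'pics/{n}_g_raw.png');b=cv2.imread(f'pics/{n}_i_raw.png')
    s=(slice(150,235),slice(100,200)) if n=='top' else (slice(190,290),slice(190,280))
    print(n,(cv2.absdiff(a,b)[s].max(2)>40).sum())
"
```

```text
top 0
side 0
```

View pics/top_i.png

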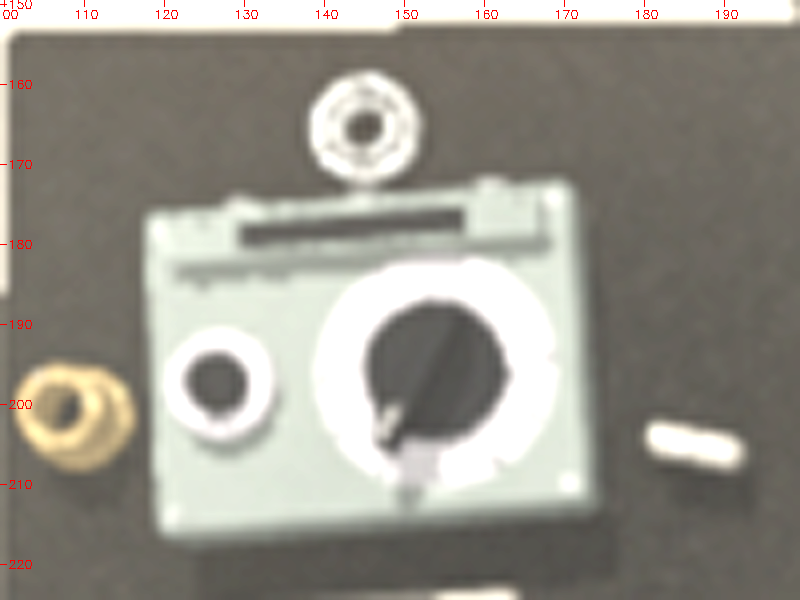

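View pics/side_i.png

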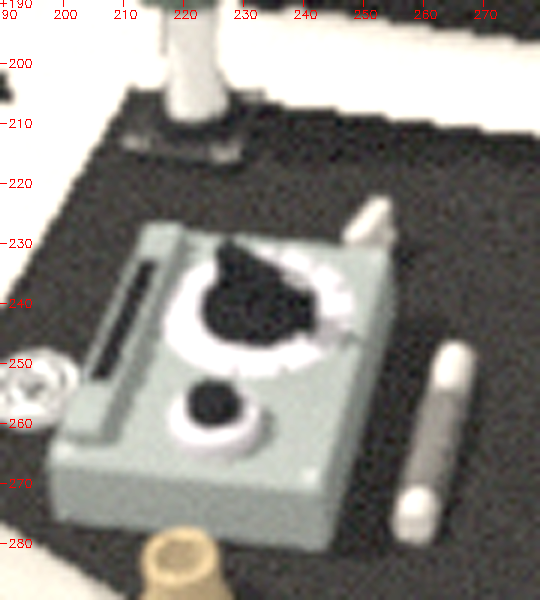

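The pictures match those from before the press: pointer tip at about (147, 204) in the top view, button up, and nothing shifted.

```bash
python3 -c "
from workcell import env
print(env.hand_in())"
```

```text
the job is handed in; nothing more can be done
None
```

I pushed the selector with the shut fingertips from the second mark to the fifth. Then I pressed the zero button to its stop and let it come up. The job was handed in at about 12.6 s of the 58 s limit.

- **Selector:** In both cameras the pointer tip matched the calculated position of the fifth mark to about 1 px. I checked this before pressing the button and again afterwards. The starting mark was a fit from the pictures (0.56 rad, nearest mark 0.52).
- **Zero button:** It stopped moving at z = 0.061 m while the vertical force rose from about 5 to 12.5 N, so it was fully down. There was also about 5 N of sideways force at the end of the press.
- **Surroundings:** The pictures from before and after the press showed no difference round the unit, and the button was up again. By eye, the unit and the things beside it look where they were at the start. The arm was clear of everything at hand-in, and no check failed.

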